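Unlock the eccentric stop and run the vial slide home

ROBOT

A 6-joint arm with a two-finger parallel gripper is mounted at the origin on a cart in front of the work surface, level with it; the furniture and walls round the work are solid. World frame = base frame: x ahead of the robot, y to its left, z up, the work surface at z = 0. Lengths are in m, angles in rad, forces in N, time in s.
With the tool pointing down it reaches from about 0.25 to 0.775 m from the base axis. Payload 4 kg.
Tool frame: the origin (TCP) lies at the centre of the arm's flange, where the gripper is bolted on; the fingertips stand 199 mm ahead of it and the grasp point (between the pads) lies 180 mm ahead of it (robot.tcp_to_tips is the z of the fingertips in the tool frame, in m); z points along the fingers, y is the line along which they close (so a half turn about z gives the same grasp; the last joint's range is limited). The gripper opens to 94 mm and grips with 3 to 60 N. Pads are 16 mm wide; open, the fingers measure 119 mm over their backs; the gripper's body (75 mm by 177 mm) begins 78 mm behind the grasp point.
Start: joints at [-0.103, 0.087, 1.371, -0, 1.684, -0.103], TCP at [0.55, -0, 0.405] pointing down, gripper open.
Joint ranges: [-3.1, 3.1], [-0.76, 2.03], [0.27, 2.55], [-1.08, 4.22], [0.17, 2.65], [-2.57, 2.57]. Speed limits (rad/s): [2.79, 2.79, 3.14, 3.14, 3.14, 3.14].

INTERFACE

Orientations are given as [roll, pitch, yaw] about the fixed x, y, z axes, in that order (R = Rz(yaw) Ry(pitch) Rx(roll)).
In Python, from bench import robot gives the robot as it stands.
- The arm moves only by the tool play_rows, never from a script. Its arguments are lists of equal length, an entry for each row: "translation": the shift along the tool's x, y, z scaled (see below), a list of three; "twist": the turn, a rotation vector about the tool's x, y, z scaled (see below), a list of three; "gripper": the opening, from -1 (shut) to 1 (fully open). A call has 1 to 8 rows; each row shifts and turns the commanded pose from where the row before left it, along the tool's axes as they then stand; what a row does not reach is not made up. The controller multiplies each number of a shift by 0.04 m and each number of a turn by 0.1 rad. A row lasts 1/10 s, in which the tool goes at most 50 mm and 8.59 degrees, less where a joint would pass 70% of its speed; a pose out of reach is approached as far as the arm can. A call with a number of a shift or a turn outside -1 to 1 is refused whole. A call with a gripper value outside its range is refused whole. The fingers move at their own pace and stop on an object; the grip force is fixed at half the most. Time passes only in rows, so rows that do not move let the fingers close. It gives the time, the measured TCP pose, the force, the opening and the grip force at its end, in the units of the state.
- robot.get_obs(): the state, without advancing time (a new reading comes with each control period).
- robot.snapshot(name): name is "scene" or "side" or "wrist"; returns the picture (400x640x3 uint8, red, green, blue); there is no depth.
- robot.camera_model(name): a dict with "camera_matrix" (3x3 intrinsics, pixels), "rvec" (rotation vector, rad) and "tvec" (3), from world to camera coordinates, as OpenCV has them. Camera axes: x right, y down, z forward; pixel columns grow to the right and rows downward; lengths in m; the calibration is good to about 2 mm. A picture is of the moment at which its call begins: read the wrist's pose just before it. camera_model takes no time and is no camera call; for the wrist camera it gives the pose at the moment of the call.
- robot.close_job(): hands the job in; it is judged then, once.
Trained networks look in the newest picture that a camera, given by its name, has taken for a name from the list of things; names that differ only in an ending like _2 or _b are one class to them, and where a whole thing is asked for, a point or a joint stands for the part that bears it (a point fixed in the world has none). Each returns a list of dicts, best first, with "score" (0 to 1); they miss things now and then, are a little off and sometimes report something else, mostly with a low value. They report only what shows in the picture. A call takes as long as a camera call. They do not tell look-alikes from the thing itself.
- robot.recognise(name, camera): "centre" ([x, y, z] in m, in world coordinates, good to about 4 mm: the middle of the surface that is visible of it).
- robot.spot_point(name, camera): "centre" ([x, y, z] in m, in world coordinates, good to about 4 mm: a listed point, or the origin of a listed thing).
The state is a dict: "time": time; "joint_positions": joint angles; "qvel": joint speeds; "joint_torque": joint torques, N m; "tool_pos": TCP position; "ee_rot": TCP orientation; "wrist_force": force on the tool from outside, world axes, zero at the start; "wrist_torque": the same for the moment, N m; "width": finger opening in m; "finger_force": force on a finger pad.
Only numpy, scipy, OpenCV 4.12 (cv2) and the standard library are available. Lean on these libraries where they do the work, as an engineer would, in place of code of your own. Each camera call takes 0.05 s, during which the arm holds its last target. There are 200 camera calls.

TASK

The vial slide on the bench fixture is held back by the eccentric cam. With your fingertips, push the cam's upright vane round until it points straight away from the slide, so that the cam's low point faces the slide; only then push the slide fully forward to its stop by the tab at its rear. Only touch and push: nothing is picked up, the vial stays standing in its pocket, the cam stays at its low point and the things standing around are left where they are.

Things in the scene. Friction and masses are not known exactly. Their poses are not given: they have to be found in the camera images.
- fixture: vial stage fixed to the bench: aluminium plate 220 x 120 x 10 mm with guide rails (tops at 26 mm) and two black sensor blocks (22 x 16 mm, tops at 34 mm, at x = -21, y = +-46 mm). Origin: centre of the plate's underside. x axis: the slide's forward direction, from slide to cam; z up. Slide on the line y = 0 at the -x end, cam pivot at x = +45 mm.
- slide (a joint): travel (m) of the white follower slide along fixture +x: 0 = back, as at the start; 0.032 = hard stop, fully home. Stays where left; friction 2 N. Its steel nose (30 mm wide, 12 to 24 mm above the bench) meets the cam's high point after 1 mm, and the cam jams, it does not turn, when pushed by the slide. All the travel is free only with the cam within 0.35 rad of its low point.
- cam (a joint): angle (rad) of the cam about its upright pivot, counter-clockwise from above positive. 0 = high point and vane point at the slide (fixture -x); +3.14 or -3.14 = low point faces the slide, vane points straight away from it (+x). Starts within -1.5..1.5, turns either way (limits +-3.5), stays where left; friction 0.12 N m (3 N at the vane), no detent.
- pivot (a point): on the cam's pivot axis, level with the top of the cam disc (24 mm above the bench). The cam is a round steel disc of 36 mm radius and 12 mm thickness (12 to 24 mm above the bench) with its centre 16 mm off the pivot, so its rim is 52 mm from the pivot at the high point and 20 mm at the low point.
- vane (a point): middle of the cam's upright vane, 42 mm from the pivot towards the high point, 52 mm above the bench. The vane is a flat dark steel plate standing on the disc, radial: it runs from 14 to 56 mm from the pivot, is 8 mm thick and reaches from 24 to 72 mm above the bench. The point turns with the cam.
- tab (a point): centre of the rear face (towards fixture -x) of the slide's push tab, 52 mm above the bench. The tab is an upright white plate 44 mm wide, 8 mm thick, its top 70 mm above the bench; pushing this face towards fixture +x moves the slide. At the start it is 86 mm behind the fixture's origin. Moves with the slide.
- pocket (a point): centre of the floor of the round pocket in the slide, 16 mm above the bench, 33 mm in front of the tab's rear face; the vial stands in it, 16 mm deep, 1 to 2 mm wider than the vial.
- vial: capped glass vial 23 mm in diameter, 51 mm high, standing loose in the slide's pocket (its top about 67 mm above the bench). Origin: centre of its underside, z along its axis.
- spare_vial: bystander: larger capped vial, 27 mm diameter, 60 mm high, standing on the bench beside the fixture. Origin: centre of its underside.
- beaker: bystander: empty glass beaker, 61 mm wide, 70 mm high, beside the fixture. Origin: centre of its underside.
- tip_box: bystander: open box of pipette tips, 71 x 115 x 52 mm, beside the fixture. Origin: centre of its underside.
- lab_timer: bystander: small white timer, 24 x 64 x 52 mm, beside the fixture. Origin: centre of its underside.
- small_beaker: bystander: empty glass beaker, 51 mm wide, 52 mm high, beside the fixture. Origin: centre of its underside.
There are look-alikes about, which are no part of the job. What is shaped like the vial but yellow is not meant.

How it is judged:
On the way, in this order (a step that is already met when the one before it is completed fails the run):
1. the cam is at its low point (within 0.39 rad) while the slide is still back (less than 8 mm forward) ((value of joint cam above 2.75 rad or value of joint cam below -2.75 rad) and value of joint slide below 0.008 m), for 0.2 s.
2. the slide is pushed home (at least 29.5 of its 32 mm) (value of joint slide above 0.0295 m), for 0.2 s.
At the end, for the whole second after the job is handed in: The cam is within 0.39 rad of its low point, the slide is at least 29.5 mm forward (its stop is at 32 mm), and the vial stands upright at rest in its pocket ((value of joint cam above 2.75 rad or value of joint cam below -2.75 rad) and value of joint slide above 0.0295 m and horizontal distance between vial and pocket below 0.006 m and distance between vial and pocket below 0.008 m and angle between vial's own z axis and vertical below 0.2 rad and linear speed of vial below 0.02 m/s); the robot touches nothing.
It fails at once if the slide is pushed forward more than 8 mm while the cam is not at its low point (value of joint slide above 0.008 m and not (value of joint cam above 2.6 rad or value of joint cam below -2.6 rad)).
It fails at once if the vial is lifted out of its pocket or tipped (distance between vial and pocket above 0.012 m or angle between vial's own z axis and vertical above 0.35 rad).
It fails at once if a bystander is moved more than 20 mm or lifted (distance of any of spare_vial, beaker, tip_box, lab_timer, small_beaker from where it was at the start of the episode above 0.02 m).
It fails at once if a bystander is tipped (angle between any of spare_vial, beaker, tip_box, lab_timer, small_beaker's own z axis and vertical above 0.3 rad).
It also fails if it takes over 54 s, if anything falls off the work surface, if the arm or the gripper's body presses on something with over 40 N, if the wrist force passes 120 N, or if a joint passes its speed limit or range.

## Working session

There is one attempt and no reset: what is moved stays moved. The work goes in short steps, Python scripts to look and compute and a tool call to move; the robot and the scene stay as the last step left them, time stands still between calls to the robot, and variables do not carry over. Pictures are saved under pics/ and viewed, at most 10 in all, crops included, and the job is handed in when it is done.

Besides the shell and the picture viewer there is one more tool, called as name(argument=value, ...) on one line, values as JSON. play_rows: Moves the arm, as the interface text tells. Its arguments: {"type":"object","properties":{"translation":{"type":"array","items":{"type":"array","items":{"type":"number","minimum":-1,"maximum":1}}},"twist":{"type":"array","items":{"type":"array","items":{"type":"number","minimum":-1,"maximum":1}}},"gripper":{"type":"array","items":{"type":"number"}}},"required":["translation","twist","gripper"]}

```bash
mkdir -p pics
cat > h.py <<'E'
from bench import robot
import numpy as np, cv2
def snap(c,f):
    im=robot.snapshot(c); cv2.imwrite(f'pics/{f}.png',cv2.cvtColor(im,cv2.COLOR_RGB2BGR)); return im
def proj(p,c):
    m=robot.camera_model(c); return cv2.projectPoints(np.array(p,float).reshape(-1,1,3),np.array(m['rvec']),np.array(m['tvec']),np.array(m['camera_matrix']),None)[0].reshape(-1,2)
E
python3 - <<'E'
from h import *
for c in ['scene','side']:
    snap(c,c+'1')
    for n in ['fixture','pivot','vane','tab','pocket','vial','spare_vial','beaker','tip_box','lab_timer','small_beaker']:
        r=robot.spot_point(n,c)
        print(c,n,[(np.round(d['centre'],3).tolist(),round(d['score'],2),proj(d['centre'],c).round().tolist()) for d in r[:3]])
o=robot.get_obs();print(o['time'],o['tool_pos'],o['ee_rot'])
E
```

```text
scene fixture [([0.572, -0.09, -0.002], 0.61, [[379.0, 239.0]])]
scene pivot [([0.615, -0.098, 0.02], 0.96, [[390.0, 222.0]]), ([0.615, -0.057, 0.052], 0.5, [[373.0, 204.0]])]
scene vane [([0.62, -0.057, 0.052], 0.87, [[374.0, 203.0]])]
scene tab [([0.484, -0.079, 0.058], 0.82, [[360.0, 235.0]])]
scene pocket [([0.521, -0.084, 0.016], 0.81, [[368.0, 244.0]]), ([0.57, -0.09, 0.0], 0.26, [[379.0, 239.0]])]
scene vial [([0.403, -0.034, 0.0], 0.94, [[319.0, 278.0]]), ([0.38, -0.09, -0.004], 0.87, [[342.0, 297.0]]), ([0.374, -0.145, -0.0], 0.81, [[371.0, 309.0]])]
scene spare_vial [([0.589, -0.205, 0.001], 0.69, [[436.0, 249.0]])]
scene beaker [([0.474, -0.23, -0.0], 0.73, [[436.0, 288.0]]), ([0.548, 0.044, 0.001], 0.6, [[316.0, 228.0]])]
scene tip_box [([0.468, -0.23, 0.0], 0.86, [[435.0, 289.0]])]
scene lab_timer [([0.658, 0.046, 0.0], 0.58, [[336.0, 205.0]])]
scene small_beaker [([0.649, -0.229, 0.001], 0.62, [[454.0, 237.0]])]
side fixture [([0.568, -0.091, -0.003], 0.82, [[350.0, 254.0]])]
side pivot [([0.614, -0.097, 0.02], 0.83, [[371.0, 243.0]]), ([0.647, -0.23, -0.004], 0.35, [[4
[... 230 characters left out ...]
[[326.0, 248.0]])]
side vial [([0.38, -0.084, 0.005], 0.69, [[265.0, 263.0]]), ([0.375, -0.145, -0.0], 0.58, [[268.0, 281.0]]), ([0.407, -0.041, 0.003], 0.56, [[275.0, 252.0]])]
side spare_vial [([0.59, -0.205, -0.003], 0.65, [[379.0, 280.0]]), ([0.568, -0.09, -0.0], 0.65, [[350.0, 253.0]])]
side beaker [([0.551, 0.043, 0.0], 0.89, [[326.0, 228.0]])]
side tip_box [([0.466, -0.236, 0.005], 0.95, [[323.0, 297.0]]), ([0.566, -0.086, -0.004], 0.71, [[349.0, 253.0]])]
side lab_timer [([0.651, 0.049, -0.002], 0.49, [[363.0, 222.0]])]
side small_beaker [([0.646, -0.23, -0.001], 0.75, [[409.0, 281.0]])]
1.2 [5.49991303e-01 1.65183079e-05 4.04728209e-01] [3.14146353e+00 1.15179215e-05 1.57082923e+00]
```

Run:
```python
import cv2,numpy as np
for c,(x0,y0,x1,y1) in {'scene':(270,130,510,340),'side':(230,130,470,340)}.items():
    im=cv2.imread(f'pics/{c}1.png')[y0:y1,x0:x1]; cv2.imwrite(f'pics/{c}c.png',cv2.resize(im,None,fx=2.8,fy=2.8,interpolation=cv2.INTER_CUBIC))
```

```text
(no output)
```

View pics/scenec.png

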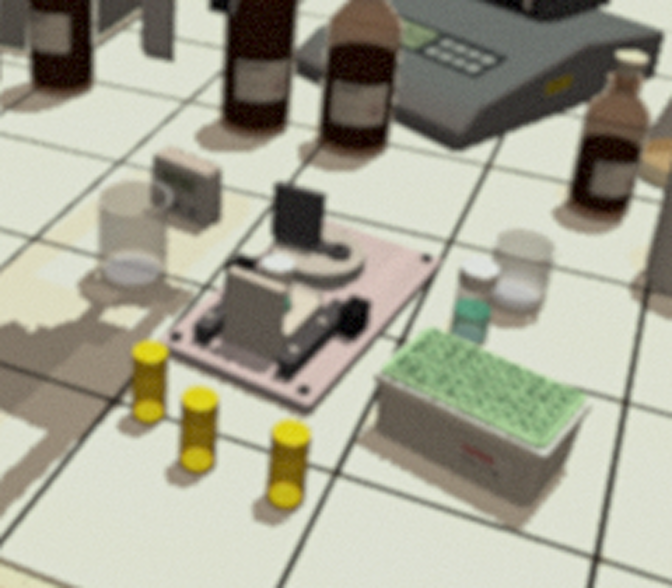

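View pics/sidec.png

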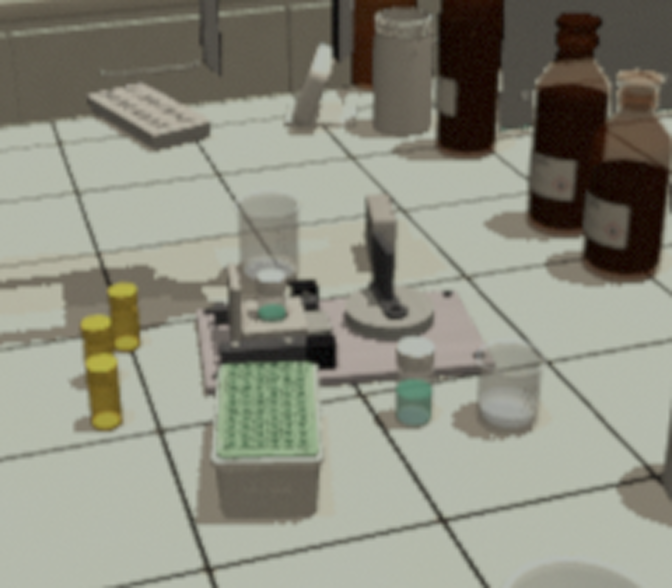

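The yellow vials (scene pixels 319,278; 342,297; 371,309) stand loose on the bench, so they are look-alikes. The real vial is the white-capped one in the slide pocket (about 370,225), confirmed in the crop. The vane points to world +y, so it needs a clockwise push of about 90°.

```bash
cat > plan.py <<'E'
import numpy as np
loc=np.array([45,45,-86,-86,-53,-53,0,0])/1e3
W=np.array([[.615,-.098],[.614,-.097],[.484,-.079],[.485,-.080],[.521,-.084],[.515,-.085],[.572,-.09],[.568,-.091]])
c=W.mean(0); l=loc-loc.mean(); d=(l[:,None]*(W-c)).sum(0); yaw=np.arctan2(d[1],d[0])
ux=np.array([np.cos(yaw),np.sin(yaw)]); O=c-ux*loc.mean()
piv=O+.045*ux; tab=O-.086*ux
def centre(th,gap=0,r=.042):
    u=np.array([np.cos(th),np.sin(th)]); n=np.array([-u[1],u[0]])
    return piv+r*u+n*(.004+gap+.0125*abs(n[0])+.008*abs(n[1]))
E
python3 - <<'E'
from plan import *
print('yaw',yaw,'O',O,'piv',piv,'tab',tab)
v=np.array([.618,-.055])-piv; th0=np.arctan2(v[1],v[0]); print('th0',th0,'r',np.hypot(*v),'cam',th0-(yaw+np.pi))
p=centre(th0,.012); print('start',p, 'from (.55,0) tool x,y',(p[1])/.04,(p[0]-.55)/.04)
for th in np.linspace(th0,yaw-.03,13):
    q=centre(th); print(round(th,2),q.round(4),'tool x,y',np.round([(q[1]-p[1])/.04,(q[0]-p[0])/.04],2)); p=q
E
```

```text
yaw -0.13458348664430891 O [ 0.5700375  -0.09115317] piv [ 0.61463058 -0.09719116] tab [ 0.48481517 -0.0796139 ]
th0 1.491104549599395 r 0.042325492754966464 cam -1.515904617346089
start [ 0.58896925 -0.05300811] from (.55,0) tool x,y -1.3252026671072783 0.9742311529413294
1.49 [ 0.6009 -0.054 ] tool x,y [-0.02  0.3 ]
1.35 [ 0.6062 -0.0523] tool x,y [0.04 0.13]
1.22 [ 0.6119 -0.0514] tool x,y [0.02 0.14]
1.08 [ 0.618  -0.0513] tool x,y [0.   0.15]
0.94 [ 0.6242 -0.0522] tool x,y [-0.02  0.16]
0.8 [ 0.6305 -0.0541] tool x,y [-0.05  0.16]
0.66 [ 0.6366 -0.0571] tool x,y [-0.08  0.15]
0.53 [ 0.6423 -0.0613] tool x,y [-0.1   0.14]
0.39 [ 0.6474 -0.0664] tool x,y [-0.13  0.13]
0.25 [ 0.6517 -0.0724] tool x,y [-0.15  0.11]
0.11 [ 0.6549 -0.0793] tool x,y [-0.17  0.08]
-0.03 [ 0.6569 -0.086 ] tool x,y [-0.17  0.05]
-0.16 [ 0.6583 -0.0903] tool x,y [-0.11  0.04]
```

play_rows(translation=[[-0.65, 0.45, 0], [-0.65, 0.45, 0], [0, 0, 0.5], [0, 0, 0.8], [0, 0, 0.8], [0, 0, 0], [0, 0, 0], [0, 0, 0]], twist=[[0, 0, 0], [0, 0, 0], [0, 0, 0], [0, 0, 0], [0, 0, 0], [0, 0, 0], [0, 0, 0], [0, 0, 0]], gripper=[-1, -1, -1, -1, -1, -1, -1, -1])

```text
time: 2.0
tool_pos: [0.5866, -0.052, 0.3232]
ee_rot: [3.138, 0.001, 1.571]
wrist_force: [0.5, 0.2, -0.4]
width: 0.0335
finger_force: 0.0
```

play_rows(translation=[[0, 0, 0], [0, 0, 0], [0, 0, 0], [0, 0, 0.7], [0, 0, 0.7], [0, 0, 0.7], [0, 0, 0], [0, 0, 0]], twist=[[0, 0, 0], [0, 0, 0], [0, 0, 0], [0, 0, 0], [0, 0, 0], [0, 0, 0], [0, 0, 0], [0, 0, 0]], gripper=[-1, -1, -1, -1, -1, -1, -1, -1])

```text
time: 2.8
tool_pos: [0.5861, -0.052, 0.2369]
ee_rot: [-3.141, -0.0, 1.571]
wrist_force: [-0.4, 0.7, -0.4]
width: 0.0003
finger_force: 0.0
```

Run:
```python
from h import *
im=snap('side','side2'); o=robot.get_obs(); print(o['tool_pos'],o['width'],o['wrist_force'])
cv2.imwrite('pics/s2c.png',cv2.resize(cv2.cvtColor(im[150:310,250:450],cv2.COLOR_RGB2BGR),None,fx=3.5,fy=3.5))
```

```text
[ 0.5865635  -0.05208216  0.23826154] 0.0004996236337275388 [0.47718875 0.93853132 0.09884511]
```

View pics/s2c.png

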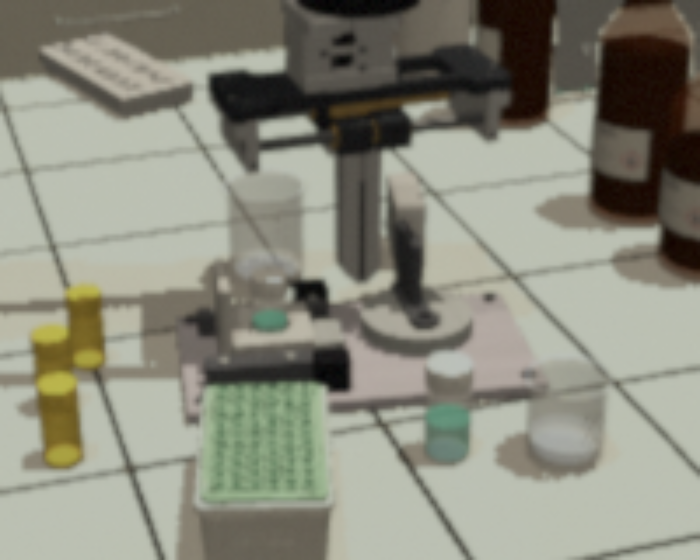

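The closed fingertips (crop 358,275) stand just on the slide side of the vane (405,250), clear of the blocks. Next is the sweep.

play_rows(translation=[[-0.04, 0.36, 0], [0.04, 0.13, 0], [0.02, 0.14, 0], [0, 0.15, 0], [-0.02, 0.16, 0], [-0.05, 0.16, 0], [-0.08, 0.15, 0], [0, 0, 0]], twist=[[0, 0, 0], [0, 0, 0], [0, 0, 0], [0, 0, 0], [0, 0, 0], [0, 0, 0], [0, 0, 0], [0, 0, 0]], gripper=[-1, -1, -1, -1, -1, -1, -1, -1])

```text
time: 3.65
tool_pos: [0.637, -0.0574, 0.2364]
ee_rot: [3.14, -0.0, 1.571]
wrist_force: [-0.6, -0.1, 0.2]
width: 0.0007
finger_force: 0.4
```

Run:
```python
from h import *
from plan import *
snap('scene','a');snap('side','b')
for c in ['scene','side']: 
    for d in robot.spot_point('vane',c)[:2]:
        v=np.array(d['centre'][:2])-piv; print(c,d['score'],d['centre'],np.arctan2(v[1],v[0]),np.hypot(*v))
o=robot.get_obs(); print(o['tool_pos'],o['wrist_force'])
```

```text
scene 0.88 [0.6485, -0.0719, 0.0527] 0.6414021490007764 0.042270331220843727
scene 0.65 [0.4849, -0.0755, 0.0559] 2.9759235143940517 0.13153147442811733
side 0.9 [0.6442, -0.0654, 0.0509] 0.8215902723212046 0.043416920439167284
[ 0.63660656 -0.05725421  0.23719846] [ 0.3940284  -0.07238542  0.40214443]
```

Tracking as planned (expected 0.66). I'll finish the sweep.

play_rows(translation=[[-0.1, 0.14, 0], [-0.13, 0.13, 0], [-0.15, 0.11, 0], [-0.17, 0.08, 0], [-0.17, 0.05, 0], [-0.11, 0.04, 0], [0, 0, 0], [0, 0, 0]], twist=[[0, 0, 0], [0, 0, 0], [0, 0, 0], [0, 0, 0], [0, 0, 0], [0, 0, 0], [0, 0, 0], [0, 0, 0]], gripper=[-1, -1, -1, -1, -1, -1, -1, -1])

```text
time: 4.65
tool_pos: [0.6584, -0.0908, 0.2367]
ee_rot: [3.14, 0.001, 1.57]
wrist_force: [-0.7, 1.2, -1.0]
width: 0.0004
finger_force: 0.8
```

play_rows(translation=[[0.4, 0, 0], [0, 0, -0.8], [0, 0, -0.8], [0, -1, -0.5], [0, -1, 0], [0, -1, 0], [0, -1, 0], [0, 0, 0]], twist=[[0, 0, 0], [0, 0, 0], [0, 0, 0], [0, 0, 0], [0, 0, 0], [0, 0, 0], [0, 0, 0], [0, 0, 0]], gripper=[-1, -1, -1, -1, -1, -1, -1, -1])

```text
time: 5.45
tool_pos: [0.4942, -0.0734, 0.3204]
ee_rot: [-3.14, 0.001, 1.571]
wrist_force: [0.5, -0.1, 0.0]
width: 0.0006
finger_force: 0.0
```

Run:
```python
from h import *
from plan import *
a=snap('scene','a2');b=snap('side','b2')
for c in ['scene','side']: 
  for n in ['vane','tab','pivot']:
    for d in robot.spot_point(n,c)[:1]:
        v=np.array(d['centre'][:2])-piv; print(c,n,d['score'],d['centre'],np.arctan2(v[1],v[0])-yaw,np.hypot(*v))
o=robot.get_obs(); print(o['tool_pos'],o['wrist_force'])
im=np.hstack([a[170:290,300:420],b[190:310,300:420]])
cv2.imwrite('pics/ab2.png',cv2.resize(cv2.cvtColor(im,cv2.COLOR_RGB2BGR),None,fx=3.3,fy=3.3))
```

```text
scene vane 0.83 [0.655, -0.1059, 0.0539] -0.07788889692065515 0.04129811466334542
scene tab 0.81 [0.4844, -0.0789, 0.0561] 3.1366367708277947 0.13150881881375334
scene pivot 0.69 [0.6147, -0.0991, 0.0183] -1.3998586994428948 0.0019100981404650797
side tab 0.85 [0.4862, -0.0775, 0.0581] 3.1240394096995283 0.12993134577023432
side pivot 0.79 [0.6137, -0.0967, 0.0188] 2.7905313856025638 0.0010522416235754712
[ 0.49906277 -0.07445322  0.3208262 ] [ 0.79889105  0.16407964 -0.34796073]
```

View pics/ab2.png

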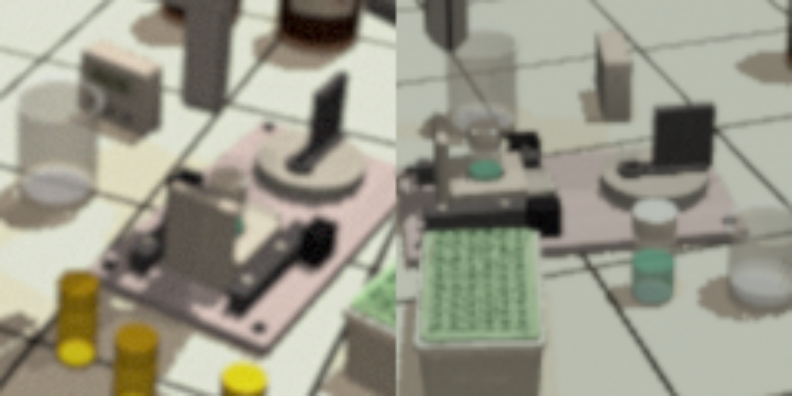

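The picture shows the vane pointing straight away from the slide (error about 0.08 rad) and the vial standing. Next I go behind the tab and descend.

play_rows(translation=[[0, -0.55, 0], [-0.04, -0.5, 0], [0, 0, 0], [0, 0, 0.7], [0, 0, 0.7], [0, 0, 0.5], [0, 0, 0], [0, 0, 0]], twist=[[0, 0, 0], [0, 0, 0], [0, 0, 0], [0, 0, 0], [0, 0, 0], [0, 0, 0], [0, 0, 0], [0, 0, 0]], gripper=[-1, -1, -1, -1, -1, -1, -1, -1])

```text
time: 6.65
tool_pos: [0.4568, -0.0761, 0.2449]
ee_rot: [3.142, -0.0, 1.571]
wrist_force: [0.1, 1.6, -0.1]
width: 0.0005
finger_force: 0.0
```

play_rows(translation=[[-0.02, 0.15, 0], [-0.02, 0.13, 0], [-0.02, 0.13, 0], [-0.02, 0.13, 0], [-0.02, 0.13, 0], [-0.02, 0.13, 0], [-0.02, 0.13, 0], [0, 0, 0]], twist=[[0, 0, 0], [0, 0, 0], [0, 0, 0], [0, 0, 0], [0, 0, 0], [0, 0, 0], [0, 0, 0], [0, 0, 0]], gripper=[-1, -1, -1, -1, -1, -1, -1, -1])

```text
time: 7.45
tool_pos: [0.494, -0.0817, 0.2446]
ee_rot: [3.14, 0.0, 1.571]
wrist_force: [0.2, -0.3, -0.4]
width: 0.0007
finger_force: 0.0
```

play_rows(translation=[[-0.01, 0.08, 0], [-0.01, 0.08, 0], [-0.01, 0.05, 0], [0, 0, 0]], twist=[[0, 0, 0], [0, 0, 0], [0, 0, 0], [0, 0, 0]], gripper=[-1, -1, -1, -1])

```text
time: 7.85
tool_pos: [0.5018, -0.0829, 0.2446]
ee_rot: [3.141, 0.0, 1.571]
wrist_force: [-1.1, -1.0, 0.8]
width: 0.0008
finger_force: 0.5
```

Creep until the stop shows in the force.

play_rows(translation=[[0, 0.04, 0], [0, 0.04, 0], [0, 0, 0]], twist=[[0, 0, 0], [0, 0, 0], [0, 0, 0]], gripper=[-1, -1, -1])

```text
time: 8.15
tool_pos: [0.5039, -0.083, 0.2445]
ee_rot: [-3.137, 0.0, 1.571]
wrist_force: [-7.3, -1.2, 3.7]
width: 0.0003
finger_force: 3.3
```

Run:
```python
from h import *
from plan import *
a=snap('scene','a3');b=snap('side','b3')
for c in ['scene','side']: 
  for n in ['vane','tab','pocket']:
    for d in robot.spot_point(n,c)[:1]:
        v=np.array(d['centre'][:2]); print(c,n,d['score'],(v-O)@ux)
o=robot.get_obs(); print(o['tool_pos'],o['wrist_force'])
im=np.hstack([a[170:290,300:420],b[190:310,300:420]])
cv2.imwrite('pics/ab3.png',cv2.resize(cv2.cvtColor(im,cv2.COLOR_RGB2BGR),None,fx=3.3,fy=3.3))
```

```text
scene vane 0.84 0.0855618397109781
scene tab 0.76 -0.05587222701124828
scene pocket 0.57 -0.016093607473486808
side vane 0.65 0.08487543755025674
side tab 0.73 -0.053003622257298946
side pocket 0.73 -0.02047143041751348
[ 0.50381228 -0.0829493   0.2445368 ] [-6.63861787 -0.63733391  4.11723543]
```

View pics/ab3.png

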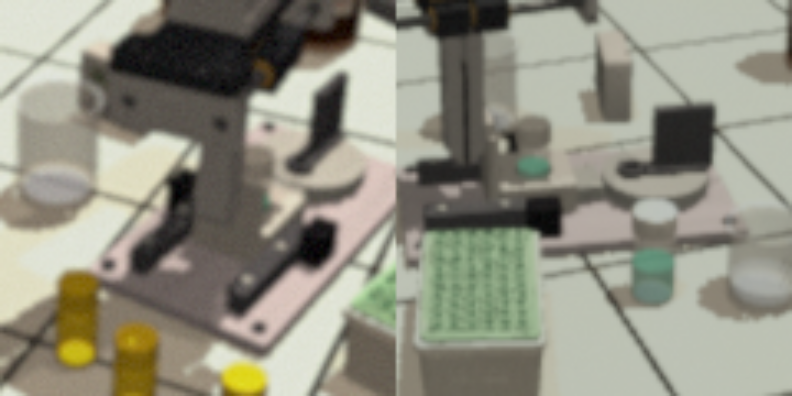

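The slide is up by the cam, the vial stands, and the force is rising. I'll press slightly more to confirm the stop.

play_rows(translation=[[0, 0.04, 0], [0, 0.04, 0], [0, 0, 0]], twist=[[0, 0, 0], [0, 0, 0], [0, 0, 0]], gripper=[-1, -1, -1])

```text
time: 8.85
tool_pos: [0.5054, -0.083, 0.2445]
ee_rot: [-3.13, 0.0, 1.57]
wrist_force: [-15.7, -1.9, 11.0]
width: 0.0005
finger_force: 7.3
```

Firm stop at the expected place. Backing off and up.

play_rows(translation=[[0.02, -0.2, 0], [0.04, -0.5, 0], [0, -0.3, 0], [0, 0, -0.8], [0, 0, -0.8], [0, 0, -0.8], [0, 0, 0], [0, 0, 0]], twist=[[0, 0, 0], [0, 0, 0], [0, 0, 0], [0, 0, 0], [0, 0, 0], [0, 0, 0], [0, 0, 0], [0, 0, 0]], gripper=[-1, -1, -1, -1, -1, -1, -1, -1])

```text
time: 9.65
tool_pos: [0.4681, -0.0804, 0.3413]
ee_rot: [3.139, 0.0, 1.571]
wrist_force: [-0.3, -0.5, 0.5]
width: 0.0004
finger_force: 0.0
```

Run:
```python
from h import *
from plan import *
a=snap('scene','a4');b=snap('side','b4')
for c in ['scene','side']: 
  for n in ['vane','tab','pocket']:
    for d in robot.spot_point(n,c)[:1]:
        v=np.array(d['centre'][:2]); print(c,n,d['score'],(v-O)@ux)
o=robot.get_obs(); print(o['time'],o['tool_pos'],o['wrist_force'])
im=np.hstack([a[170:290,300:420],b[190:310,300:420]])
cv2.imwrite('pics/ab4.png',cv2.resize(cv2.cvtColor(im,cv2.COLOR_RGB2BGR),None,fx=3.3,fy=3.3))
```

```text
scene vane 0.95 0.08657446110263488
scene tab 0.81 -0.056828102469846
scene pocket 0.89 -0.01793826960282923
side vane 0.92 0.08253431839080187
side tab 0.7 -0.05076984515840881
side pocket 0.59 -0.02193927718841466
10.05 [ 0.46791874 -0.08037802  0.33978119] [-0.01545154  0.25762709  0.47387011]
```

View pics/ab4.png

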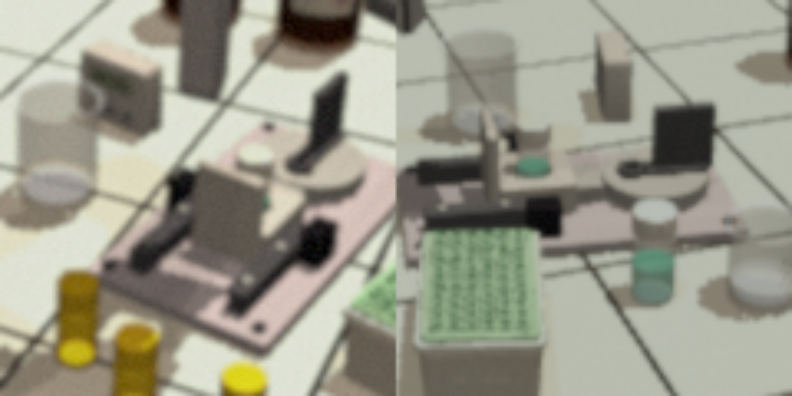

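Slide home (tab at about -54 mm), vial upright, vane (left half 328,105) straight away from the slide, bystanders where they were.

```bash
python3 -c "
from bench import robot
print(robot.close_job())"
```

```text
the job is handed in; nothing more can be done
None
```

I handed the job in at about 10 s of the 54 s: the cam was turned to its low point (about 0.08 rad off), then the slide was pushed to its stop, and the last pictures show the vial upright and the bystanders in place; the hand-in gave no verdict.

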